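Show the lower roller tray to the inspection camera

ROBOT

A 6-joint arm with a two-finger parallel gripper is mounted at the origin on the work surface. World frame = base frame: x ahead of the robot, y to its left, z up, the work surface at z = 0. Lengths are in m, angles in degrees, forces in N, time in s.
With the tool pointing down it reaches from about 0.275 to 0.775 m from the base axis. Payload 14.6 kg.
Tool frame: the origin (TCP) lies at the very end of the fingers, on their centre line; the grasp point (between the pads) lies robot.tcp_to_grasp behind it (robot.tcp_to_grasp is the distance from the TCP to the grasp point, in m); x points along the fingers, z is the direction in which the jaws open and shut, and the axes are right-handed (so a half turn about x gives the same grasp; the last joint's range is limited). The gripper opens to 85 mm and grips with 20 to 120 N. Pads are 22 mm wide; open, the fingers measure 114 mm over their backs; the gripper's body (76 mm by 85 mm) begins 54 mm behind the grasp point. The pads swing forward as they close: fully open they stand 13 mm farther back than shut.
Start: joints at [60.086, 15.075, -2.767, 72.158, 0, 81.102], TCP at [0.188, 0.49, 0.231] pointing down, gripper open.
Joint ranges: [-151.79, 151.79], [-50.71, 97.33], [-67.44, 78.34], [-121.81, 120.89], [-77.56, 73.72], [-180, 180]. Speed limits (degrees/s): [108.29, 108.29, 147.25, 159.86, 180, 180].

INTERFACE

Orientations are given as [roll, pitch, yaw] about the fixed x, y, z axes, in that order (R = Rz(yaw) Ry(pitch) Rx(roll)).
In Python, from station import robot, snapshot, camera_info gives the robot as it stands.
- The arm moves only by the tool move_arm, never from a script. Its argument "increments" is text: rows parted by semicolons, each of 5 numbers parted by spaces: the finger opening in m, from 0 to 0.0854, then the shift along the tool's x, y, z in m, then the turn about the tool's x in rad. A call has 1 to 12 rows; each row is the pose to reach, as a shift and turn from the pose commanded when the call began, along the tool's axes at that moment; what a row does not reach only later rows make up. A row lasts 1/8 s, in which the tool goes at most 62.5 mm and 10.7 degrees, less where a joint would pass 70% of its speed; a pose out of reach is approached as far as the arm can. A call with a gripper value outside its range is refused whole. The fingers move at their own pace and stop on an object; the grip force is fixed at half the most. Time passes only in rows, so rows that repeat a pose let the fingers close. It gives the time, the measured TCP pose, the force and the opening at its end, in the units of the state.
- robot.observe(): the state, without advancing time (a new reading comes with each control period).
- snapshot(name): name is "scene" or "top"; returns (picture, depth): 480x640x3 uint8, red, green, blue; 480x640 float32, m along the optical axis (not along the pixel's ray), 0 where there is no reading.
- camera_info(name): a dict with "fx", "fy", "cx", "cy" (pixels), "R" (3x3) and "t" (3): a world point X has camera coordinates R X + t. Camera axes: x right, y down, z forward; pixel columns grow to the right and rows downward; lengths in m; the calibration is good to about 2 mm. A picture is of the moment at which its call begins. camera_info takes no time and is no camera call.
- robot.hand_in(): hands the job in, once; it reports no verdict.
The state is a dict: "time_s": time; "joint_pos": joint angles; "qd": joint speeds; "joint_torque": joint torques, N m; "eef_pos": TCP position; "ee_rot": TCP orientation; "force": force on the tool from outside, world axes, zero at the start; "torque": the same for the moment, N m; "finger_gap": opening from 0.0 (shut) to 1.0 (fully open).
Only numpy, scipy, OpenCV 4.12 (cv2) and the standard library are available. Lean on these libraries where they do the work, as an engineer would, in place of code of your own. Each camera call takes 0.05 s, during which the arm holds its last target.

TASK

The lower tray of the pile of two is due for checking: take the tray lying on it, set it gently and squarely, edges flush, on top of the pile of three and let go of it; then pick up that lower tray, carry it across, clear of the steel roller rack that stands between, to the upward-looking camera, and finish while still holding it there in the gripper, still and level, centred over the window glass and square with it, about 15 mm above the glass. Keep the trays level and do not drop them, and touch neither the rack nor the camera with tray or robot. Leave the pile of three and the other things on the bench where they are.

Things in the scene. Friction and masses are not known exactly. Their poses are not given: they have to be found in the camera images.
- tray_b_center (a point): THE TRAY TO BE SHOWN: blue plastic roller tray, a flat block 110 (x) x 62 (y) x 24 (z) mm, 0.17 to 0.34 kg, the same as the other trays, full of steel rollers clipped in to just below the rim (grip it across its 62 mm width, nothing can reach inside). It is the lower tray of the pile of two, and lies on the mat, with tray_a on it; the point is the middle of the tray, 12 mm above its underside; x along its length, y across, z up; turned by half a turn it is the same
- tray_a_center (a point): the upper tray of the pile of two, lying on tray_b: blue plastic roller tray, a flat block 110 (x) x 62 (y) x 24 (z) mm, 0.17 to 0.34 kg, the same as the other trays, full of steel rollers clipped in to just below the rim (grip it across its 62 mm width, nothing can reach inside); the point is the middle of the tray, 12 mm above its underside; x along its length, y across, z up; turned by half a turn it is the same
- tray_e_center (a point): the top tray of the pile of three: same kind of tray, standing on tray_d; the point is the middle of the tray, 12 mm above its underside; x along its length, y across, z up; turned by half a turn it is the same
- tray_d_center (a point): middle tray of the pile of three; same kind and axes
- tray_c_center (a point): lowest tray of the pile of three, on the mat; same kind and axes
- mat: black rubber bench mat, 200 x 270 mm, 3 mm thick, fixed to the bench (its surface is 0); both piles stand on it, about 130 mm apart along its y. Origin: centre of its underside. Mat and camera swap sides of the bench from start to start
- window (a point): middle of the upper face of the camera's window glass, 60 mm above the bench; glass 130 (x) x 82 (y) mm in a flush black bezel 10 mm wide, the highest part of the camera but for its light bars; x along the window's length, z up. A tray centred and square has its length along this x
- camera: upward-looking inspection camera: grey flat housing 230 (x) x 150 (y) mm, fixed to the bench, window on top; origin at the centre of its underside. A light bar with a white face stands beyond each end of the window (along y, 120 mm long, at x = -105..-87 mm and +87..+105 mm, top 102 mm above the bench, so 42 mm above the glass); the window's long sides are free
- rack: heavy steel roller rack (2.2 kg, loose) standing between mat and camera, 150 (x) x 200 (y) mm, 50 mm high, with a wire carrying handle over each of its two short sides (at y = +-90 mm, across x), top of the wires 119 mm above the bench; origin at the centre of its underside
- micrometer: bystander: micrometer in a stand, base 80 x 110 mm, 125 mm high; origin at the centre of its underside
- notepad: bystander: notepad 80 x 120 mm with a pen on it; origin at the centre of its underside
- tub: bystander: white round tub with a lid, 64 mm wide, 65 mm high; origin at the centre of its underside
- tray_a: the body of tray_a; origin at the centre of its underside, axes as its centre point
- tray_b: the body of tray_b; origin at the centre of its underside, axes as its centre point
- tray_e: the body of tray_e; origin at the centre of its underside, axes as its centre point
Things that resemble listed ones, but are neither listed nor needed, are in the scene too. Leave any turquoise look-alike of the tray_a alone.

How it is judged:
By the outcome, as a careful person would: the job done as asked, in the order asked, and still so for the second after the job is handed in, while the arm keeps its last pose, push and grip.
It also fails if it takes over 58 s, if anything falls off the work surface, if the arm or the gripper's body presses on something with over 40 N, if the wrist force passes 120 N, or if a joint passes its speed limit or range.

## Working session

There is one attempt and no reset: what is moved stays moved. The work goes in short steps, Python scripts to look and compute and a tool call to move; the robot and the scene stay as the last step left them, time stands still between calls to the robot, and variables do not carry over. Pictures are saved under pics/ and viewed, and the job is handed in when it is done.

Besides the shell and the picture viewer there is one more tool, called after "Call:" as a command line: name --argument value ..., lists and objects as JSON in quotes. move_arm: Moves the arm, as the interface text tells. Its arguments: {"type":"object","properties":{"increments":{"type":"string"}},"required":["increments"]}

```bash
mkdir -p pics; ls
python3 - <<'E'
from station import robot,snapshot,camera_info
import numpy as np,cv2
print(robot.observe(), robot.tcp_to_grasp)
for n in("scene","top"):
    p,d=snapshot(n); cv2.imwrite(f"pics/{n}0.png",p[:,:,::-1]); np.savez(f"{n}0.npz",p=p,d=d); print(n,camera_info(n))
E
```

```text
pics
{'time_s': 0.0, 'joint_pos': array([ 6.00846314e+01,  1.50988924e+01, -2.80622607e+00,  7.21595268e+01,
        2.02258325e-03,  8.11003393e+01]), 'qd': array([-2.88762194e-05,  6.67911811e-02,  5.50309133e-02, -4.80358158e-02,
        2.78008555e-02,  5.95158264e-02]), 'joint_torque': array([ 3.69319052e-03, -6.37623739e+01,  3.84557605e+01,  1.37559429e-02,
        3.40425731e-04,  1.52319041e-05]), 'eef_pos': array([0.1881343 , 0.48980952, 0.23080881]), 'ee_rot': array([ 169.30828636,   89.93532315, -121.70742263]), 'force': array([0.62464322, 0.3934796 , 0.13906991]), 'torque': array([ 0.01014659,  0.00025701, -0.03333888]), 'finger_gap': 0.999401492138324} 0.0187
scene {'fx': 456.24278506714495, 'fy': 456.24278506714495, 'cx': 326.4688647187767, 'cy': 240.10444189897726, 'R': array([[ 0.71160457,  0.70257726, -0.00203208],
       [ 0.40747558, -0.41506391, -0.8134406 ],
       [-0.57234831,  0.57802003, -0.58164445]]), 't': array([-0.32822544, -0.1940983 ,  1.43324752])}
top {'fx': 529.7118068230337, 'fy': 529.7118068230337, 'cx': 323.79231298899845, 'cy': 241.96866976433103, 'R': array([[-0.01200814, -0.99991264, -0.005524  ],
       [-0.98503567,  0.01277901, -0.17187617],
       [ 0.17193175,  0.00337742, -0.98510307]]), 't': array([-0.08333695,  0.5465835 ,  1.41374563])}
```

View pics/scene0.png

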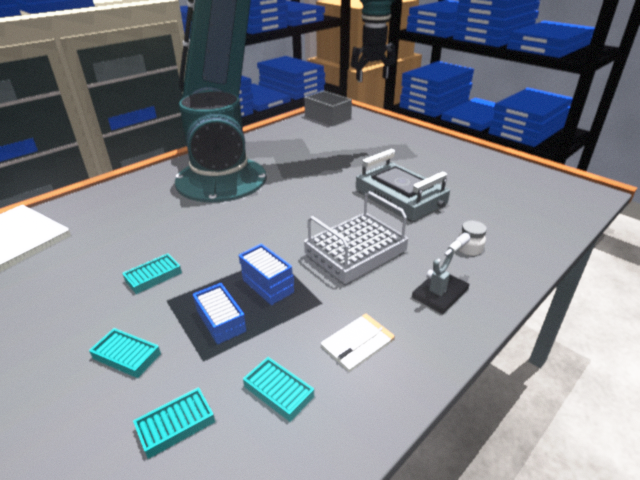

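View pics/top0.png

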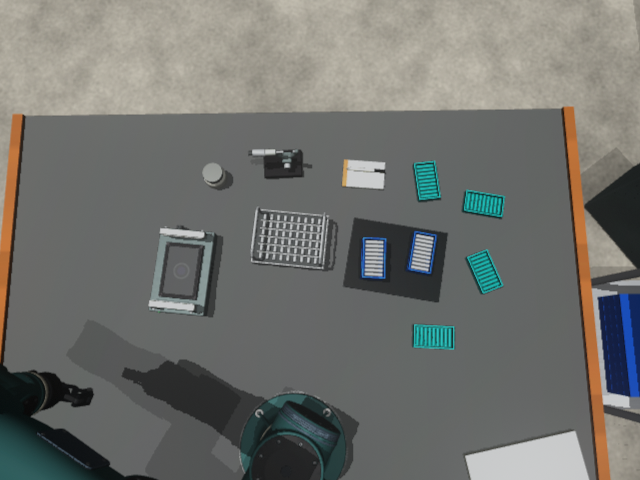

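Scene: camera at about (182,270) in top, rack (290,238), mat (396,260), trays at (374,258) and (422,252). Now I'll measure the two piles and the window.

```bash
cat > h.py <<'E'
import numpy as np,cv2
from station import robot,snapshot,camera_info
def load(n,k): z=np.load(f"{n}{k}.npz"); return z['p'],z['d']
def take(n,k):
    p,d=snapshot(n); cv2.imwrite(f"pics/{n}{k}.png",p[:,:,::-1]); np.savez(f"{n}{k}.npz",p=p,d=d); return p,d
def cloud(n,d):
    c=camera_info(n); v,u=np.mgrid[0:480,0:640]
    P=np.stack([(u-c['cx'])/c['fx']*d,(v-c['cy'])/c['fy']*d,d],-1)
    W=(P-c['t'])@c['R']; W[d==0]=np.nan; return W
def plane(n,uv,z):
    c=camera_info(n); uv=np.asarray(uv,float)
    r=np.stack([(uv[...,0]-c['cx'])/c['fx'],(uv[...,1]-c['cy'])/c['fy'],np.ones(uv.shape[:-1])],-1)@c['R']
    o=-c['R'].T@c['t']; return o+r*((z-o[2])/r[...,2])[...,None]
def proj(n,X):
    c=camera_info(n); q=np.asarray(X)@c['R'].T+c['t']
    return np.stack([q[...,0]/q[...,2]*c['fx']+c['cx'],q[...,1]/q[...,2]*c['fy']+c['cy']],-1)
E
cat > a.py <<'E'
from h import *
for n in("top","scene"):
    p,d=load(n,0); W=cloud(n,d)
    h=cv2.cvtColor(p,cv2.COLOR_RGB2HSV)
    near=(W[...,2]>0.012)&(W[...,2]<0.12)&(W[...,0]>.25)&(W[...,0]<.75)&(W[...,1]<0.0)&(W[...,1]>-.5)
    blue=((h[...,0]>105)&(h[...,0]<130)&(h[...,1]>120)).astype(np.uint8)
    blue=cv2.morphologyEx(blue,cv2.MORPH_CLOSE,np.ones((7,7)))
    k,l,s,c=cv2.connectedComponentsWithStats((blue>0).astype(np.uint8)*near.astype(np.uint8))
    for i in range(1,k):
        if s[i,4]<100: continue
        m=l==i; Q=W[m]; zt=np.percentile(Q[:,2],90); T=Q[abs(Q[:,2]-zt)<.006]
        rect=cv2.minAreaRect((T[:,:2]*1000).astype(np.float32))
        print(n,s[i],c[i].round(1),"z",np.percentile(Q[:,2],[5,50,75,90,97]).round(4),rect)
    if n=="top":
        z=W[...,2]
        print("cam z at glass",z[265:275,175:187].mean(),"light",z[232,170:190],"rack",np.nanmax(z[200:270,250:330]), "mat",z[290,400:410])
E
python3 a.py
python3 - <<'E'
import cv2
p=cv2.imread('pics/top0.png')
cv2.imwrite('pics/c1.png',cv2.resize(p[210:310,330:460],None,fx=6,fy=6,interpolation=cv2.INTER_CUBIC))
cv2.imwrite('pics/c2.png',cv2.resize(p[215:325,140:230],None,fx=5,fy=5,interpolation=cv2.INTER_CUBIC))
E
```

```text
top [406 231  31  44 357] [418.6 252.7] z [0.0192 0.0471 0.0516 0.0543 0.0558] ((515.0810546875, -358.32098388671875), (62.14017105102539, 110.30571746826172), 78.22496795654297)
top [360 237  26  43 352] [370.9 258. ] z [0.0409 0.0696 0.0757 0.0785 0.0801] ((498.3105773925781, -223.13543701171875), (61.9039306640625, 110.12483978271484), 85.80248260498047)
cam z at glass 0.06021714432372234 light [0.10213413 0.09991044 0.10197614 0.10633235 0.10078322 0.09777889
 0.10093792 0.09932026 0.09778437 0.10433933 0.10159562 0.10108302
 0.09982676 0.10108441 0.10011458 0.10126965 0.10136057 0.10259714
 0.10478617 0.10074612] rack 0.12550089260018174 mat [-0.00090177 -0.00229081  0.00580531  0.00258237  0.00096266  0.00314067
  0.00390189  0.00901266  0.00337493  0.00144376]
scene [ 239  244   55   58 1367] [267.4 277. ] z [0.0158 0.0493 0.0673 0.0722 0.0738] ((497.95709228515625, -226.67919921875), (64.2525405883789, 113.6743392944336), 86.92009735107422)
scene [193 284  53  57 941] [220.6 316.9] z [0.0153 0.0402 0.0477 0.0495 0.0506] ((515.5518798828125, -361.5821838378906), (62.83743667602539, 112.77348327636719), 78.62548828125)
```

View pics/c1.png

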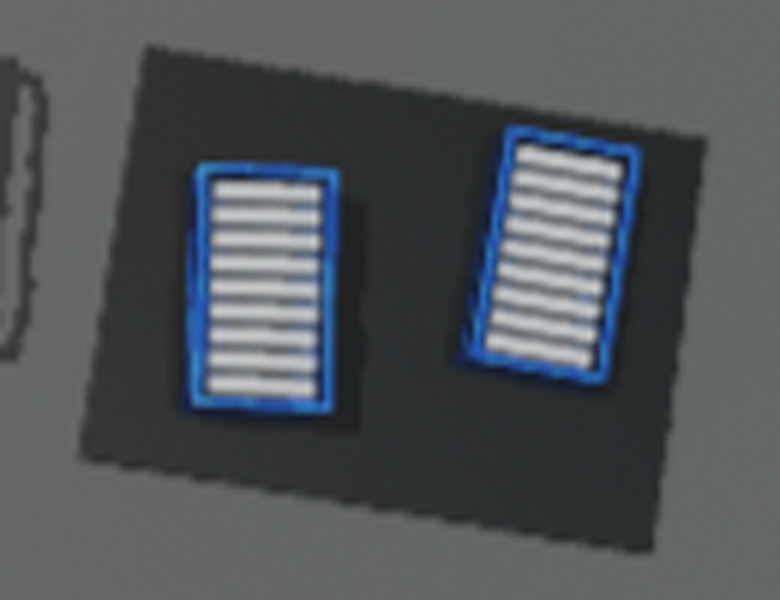

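View pics/c2.png

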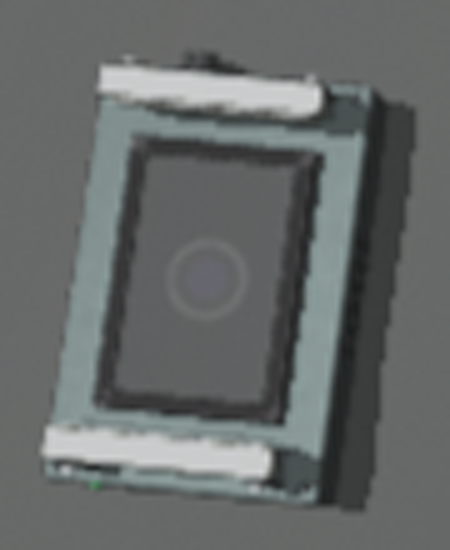

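```bash
cat > fit.py <<'E'
from h import *
from scipy.ndimage import map_coordinates
from scipy.optimize import least_squares
def rect(x,y,yaw,L,Wd,z):
    c,s=np.cos(yaw),np.sin(yaw); h=np.array([[1,1],[-1,1],[-1,-1],[1,-1]])*[L/2,Wd/2]
    return np.c_[h@np.array([[c,s],[-s,c]])+[x,y],[z]*4]
def edges(n,ch,x0,y0,yaw0,L,Wd,z,sign=-1,r=.008,sides=(0,1,2,3),iters=4,free=False):
    """find edge pts in world plane along outward normals; sign: gradient outward"""
    X=np.array([x0,y0,yaw0])
    for _ in range(iters):
        c,s=np.cos(X[2]),np.sin(X[2]); M=np.array([[c,-s],[s,c]])
        t=np.arange(-r,r+1e-9,.0004); loc=[];sid=[]
        for k in sides: # 0:+x 1:+y 2:-x 3:-y
            half,other=(L/2,Wd/2) if k%2==0 else (Wd/2,L/2)
            for a in np.linspace(-.8,.8,25)*other:
                o=half+t; q=np.zeros((len(t),2)); sg=1 if k<2 else -1
                q[:,k%2]=sg*o; q[:,1-k%2]=a
                w=np.c_[q@M.T+X[:2],np.full(len(t),z)]
                uv=proj(n,w); f=map_coordinates(ch,[uv[:,1],uv[:,0]],order=1)
                f=np.convolve(np.pad(f,4,'edge'),np.ones(9)/9,'valid')
                g=sign*np.gradient(f); i=g.argmax()
                if g[i]<.3: continue
                loc.append(q[i]);sid.append(k)
        loc=np.array(loc);sid=np.array(sid); Wp=loc@M.T+X[:2]
        def res(p):
            c,s=np.cos(p[2]),np.sin(p[2]); q=(Wp-p[:2])@np.array([[c,-s],[s,c]])
            dl=p[3:5] if len(p)>3 else (0,0)
            o=np.where(sid==0,q[:,0]-L/2-dl[0],np.where(sid==2,-q[:,0]-L/2-dl[0],np.where(sid==1,q[:,1]-Wd/2-dl[1],-q[:,1]-Wd/2-dl[1])))
            return o*1000
        s0=np.r_[X,0,0] if free else X
        S=least_squares(res,s0,loss='soft_l1',x_scale=[.01,.01,.1]+[.01,.01]*free); X=S.x[:3]
    rr=res(S.x); return S.x,[np.round(np.median(rr[sid==k]),2) for k in sides],[np.round(rr[sid==k].std(),2) for k in sides]
E
cat > b.py <<'E'
from fit import *
for n in("top","scene"):
    p,d=load(n,0); B=p[...,2].astype(float)
    for nm,x,y,a,z in(("a",.515,-.359,-11.5,.051),("e",.498,-.224,-4,.075)):
        X,m,s=edges(n,B,x,y,np.radians(a),.11,.062,z,free=True); print(n,nm,X[:2].round(4),np.degrees(X[2]).round(2),(X[3:]*2000).round(2),m,s)
    # bezel outer
    G=p.astype(float).sum(-1)
    uv=np.array([182,270]); 
    w=plane("top",[182.,271.],.06)
    for L,Wd,sg in((.13,.082,-1),(.15,.102,1)):
      X,m,s=edges(n,G,w[0],w[1],np.radians(-8),L,Wd,.06,sign=sg,r=.006,free=True); print(n,"win",L,X[:2].round(4),np.degrees(X[2]).round(2),(X[3:]*2000).round(2),m,s)
E
python3 b.py
python3 - <<'E'
import cv2
p=cv2.imread('pics/scene0.png')
cv2.imwrite('pics/c3.png',cv2.resize(p[230:350,160:330],None,fx=4.7,fy=4.7,interpolation=cv2.INTER_CUBIC))
cv2.imwrite('pics/c4.png',cv2.resize(p[140:220,345:455],None,fx=7,fy=7,interpolation=cv2.INTER_CUBIC))
E
```

```text
top a [ 0.5142 -0.3594] -11.58 [1.82 1.18] [np.float64(-0.1), np.float64(0.19), np.float64(-0.11), np.float64(-0.17)] [np.float64(0.52), np.float64(0.51), np.float64(0.49), np.float64(0.3)]
top e [ 0.4973 -0.2232] -3.86 [1.96 2.72] [np.float64(0.22), np.float64(-0.55), np.float64(-0.18), np.float64(-0.17)] [np.float64(0.47), np.float64(1.72), np.float64(0.41), np.float64(0.47)]
top win 0.13 [0.4707 0.2994] -6.3 [-0.21 -1.07] [np.float64(0.08), np.float64(0.1), np.float64(0.1), np.float64(0.13)] [np.float64(0.54), np.float64(0.62), np.float64(0.59), np.float64(0.48)]
top win 0.15 [0.4703 0.2974] -6.3 [0.26 3.99] [np.float64(0.24), np.float64(-0.02), np.float64(-0.1), np.float64(-0.35)] [np.float64(0.48), np.float64(0.34), np.float64(0.61), np.float64(0.6)]
scene a [ 0.5158 -0.3616] -11.26 [3.63 1.96] [np.float64(0.18), np.float64(-0.14), np.float64(0.13), np.float64(-0.13)] [np.float64(0.36), np.float64(0.2), np.float64(0.51), np.float64(0.26)]
scene e [ 0.4989 -0.2266] -2.9 [4.18 3.12] [np.float64(-0.08), np.float64(0.01), np.float64(-0.09), np.float64(0.06)] [np.float64(0.32), np.float64(0.26), np.float64(0.46), np.float64(0.15)]
scene win 0.13 [0.4701 0.2933] -5.67 [-4.16 -0.46] [np.float64(-0.31), np.float64(-0.16), np.float64(0.47), np.float64(-0.16)] [np.float64(2.49), np.float64(1.09), np.float64(1.12), np.float64(0.93)]Traceback (most recent call last):
  File "b.py", line 11, in <module>
    X,m,s=edges(n,G,w[0],w[1],np.radians(-8),L,Wd,.06,sign=sg,r=.006,free=True); print(n,"win",L,X[:2].round(4),np.degrees(X[2]).round(2),(X[3:]*2000).round(2),m,s)
          ~~~~~^^^^^^^^^^^^^^^^^^^^^^^^^^^^^^^^^^^^^^^^^^^^^^^^^^^^^^^^^^^^^^^^
  File "fit.py", line 19, in edges
    uv=proj(n,w); f=map_coordinates(ch,[uv[:,1],uv[:,0]],order=1)
  File "h.py", line 15, in proj
    c=camera_info(n); q=np.asarray(X)@c['R'].T+c['t']
ValueError: time passes only in moves, steps and waits
```

View pics/c3.png

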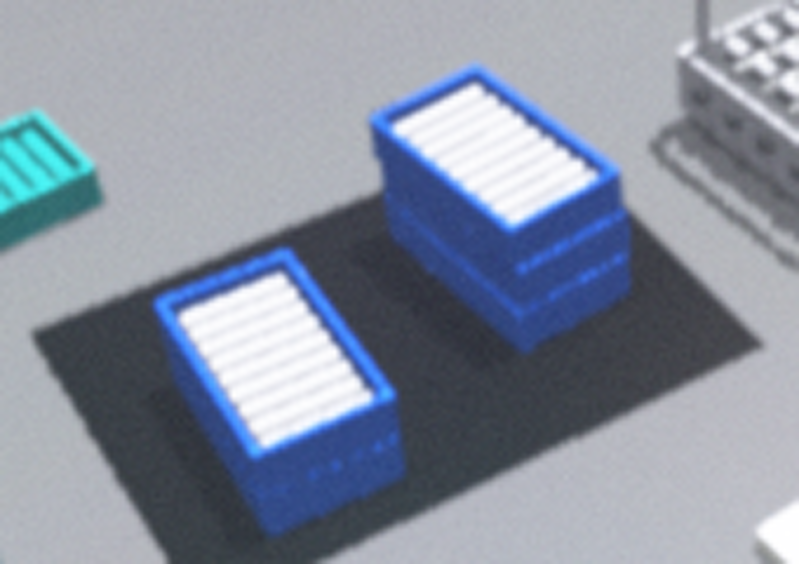

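View pics/c4.png

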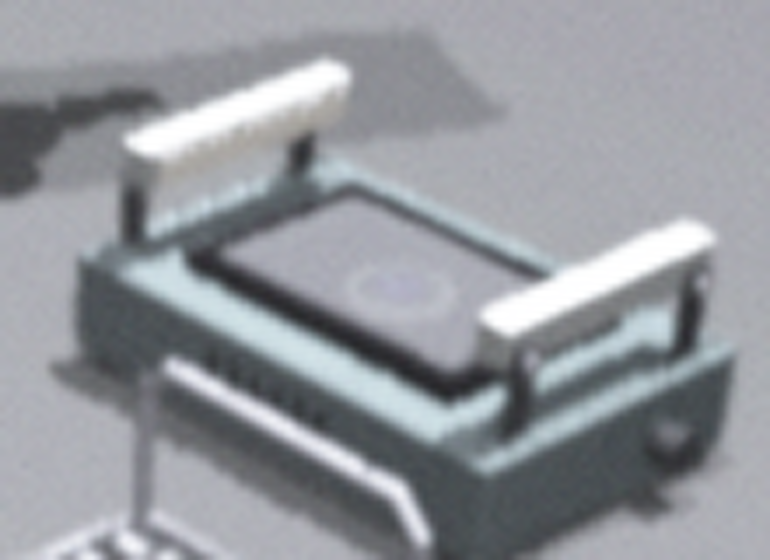

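```bash
cat >> h.py <<'E'
import os,pickle
if not os.path.exists('ci.pkl'): pickle.dump({n:camera_info(n) for n in("scene","top")},open('ci.pkl','wb'))
_CI=pickle.load(open('ci.pkl','rb'))
camera_info=lambda n:_CI[n]
from scipy.spatial.transform import Rotation as Ro
def state():
    s=robot.observe(); R=Ro.from_euler('xyz',s['ee_rot'],degrees=True).as_matrix(); return s,R
def jaw(R): # yaw of tray length direction when jaws across: tray y = tool z ; mod 180
    a=np.degrees(np.arctan2(R[1,2],R[0,2]))-90; return (a+90)%180-90
def delta(target,yaw):
    s,R=state(); d=R.T@(np.array(target)-s['eef_pos'])
    dy=(yaw-jaw(R)+90)%180-90
    # turn about tool x (down): positive turn about -z
    ang=np.radians(dy)*np.sign(R[2,0])
    print("now",s['eef_pos'].round(4),"jawyaw",jaw(R).round(2),"tilt x",R[:,0].round(4),"j",s['joint_pos'].round(1),"F",s['force'].round(1),"gap",round(s['finger_gap'],3),"t",s['time_s'])
    print("shift tool xyz",d.round(4),"turn",ang.round(4)); print("R",R.round(3).tolist())
E
python3 - <<'E'
from h import *
delta([.515,-.3605,.15],-11.5)
E
python3 b.py
```

```text
now [0.1882 0.4899 0.2309] jawyaw -21.01 tilt x [-4.e-04 -8.e-04 -1.e+00] j [60.1 15.1 -2.8 72.2 -0.  81.1] F [-0.  -0.1 -0.3] gap 1.002 t 0.1
shift tool xyz [ 0.0814 -0.6101 -0.6765] turn -0.1661
R [[-0.0, -0.933, 0.359], [-0.001, 0.359, 0.933], [-1.0, 0.0, -0.001]]
top a [ 0.5142 -0.3594] -11.58 [1.82 1.18] [np.float64(-0.1), np.float64(0.19), np.float64(-0.11), np.float64(-0.17)] [np.float64(0.52), np.float64(0.51), np.float64(0.49), np.float64(0.3)]
top e [ 0.4973 -0.2232] -3.86 [1.96 2.72] [np.float64(0.22), np.float64(-0.55), np.float64(-0.18), np.float64(-0.17)] [np.float64(0.47), np.float64(1.72), np.float64(0.41), np.float64(0.47)]
top win 0.13 [0.4707 0.2994] -6.3 [-0.21 -1.07] [np.float64(0.08), np.float64(0.1), np.float64(0.1), np.float64(0.13)] [np.float64(0.54), np.float64(0.62), np.float64(0.59), np.float64(0.48)]
top win 0.15 [0.4703 0.2974] -6.3 [0.26 3.99] [np.float64(0.24), np.float64(-0.02), np.float64(-0.1), np.float64(-0.35)] [np.float64(0.48), np.float64(0.34), np.float64(0.61), np.float64(0.6)]
scene a [ 0.5158 -0.3616] -11.26 [3.63 1.96] [np.float64(0.18), np.float64(-0.14), np.float64(0.13), np.float64(-0.13)] [np.float64(0.36), np.float64(0.2), np.float64(0.51), np.float64(0.26)]
scene e [ 0.4989 -0.2266] -2.9 [4.18 3.12] [np.float64(-0.08), np.float64(0.01), np.float64(-0.09), np.float64(0.06)] [np.float64(0.32), np.float64(0.26), np.float64(0.46), np.float64(0.15)]
scene win 0.13 [0.4701 0.2933] -5.67 [-4.16 -0.46] [np.float64(-0.31), np.float64(-0.16), np.float64(0.47), np.float64(-0.16)] [np.float64(2.49), np.float64(1.09), np.float64(1.12), np.float64(0.93)]
scene win 0.15 [0.4685 0.2897] -7.01 [8.01 7.16] [np.float64(-0.13), np.float64(-0.05), np.float64(0.9), np.float64(0.1)] [np.float64(2.47), np.float64(1.58), np.float64(4.06), np.float64(0.39)]
```

Call:
move_arm --increments "0.0854 0 -0.02 -0.02 -0.01; 0.0854 0 -0.06 -0.065 -0.02; 0.0854 0 -0.1 -0.11 -0.04; 0.0854 0 -0.14 -0.155 -0.06; 0.0854 0 -0.18 -0.2 -0.08; 0.0854 0 -0.22 -0.245 -0.1; 0.0854 0 -0.26 -0.29 -0.12; 0.0854 0 -0.3 -0.335 -0.13; 0.0854 0 -0.34 -0.38 -0.14; 0.0854 0 -0.38 -0.425 -0.15; 0.0854 0 -0.42 -0.47 -0.16; 0.0854 0 -0.46 -0.515 -0.166"

```text
time_s: 1.6
eef_pos: [0.4332, -0.1578, 0.2312]
ee_rot: [14.1, 90.0, 92.6]
force: [1.3, 0.1, 0.6]
finger_gap: 1.002
```

Run:
```python
from h import *
delta([.515,-.3605,.14],-11.5)
```

```text
now [ 0.4332 -0.1578  0.2312] jawyaw -11.53 tilt x [-0.e+00  2.e-04 -1.e+00] j [-30.2   8.8 -11.1  70.1   0.  -18.6] F [1.3 0.1 0.6] gap 1.002 t 1.6
shift tool xyz [ 0.0911 -0.1207 -0.1822] turn -0.0006
R [[-0.0, -0.98, 0.2], [0.0, 0.2, 0.98], [-1.0, 0.0, 0.0]]
```

Call:
move_arm --increments "0.0854 0.01 -0.03 -0.045 0; 0.0854 0.03 -0.06 -0.09 0; 0.0854 0.05 -0.09 -0.135 0; 0.0854 0.07 -0.11 -0.165 0; 0.0854 0.085 -0.118 -0.178 0; 0.0854 0.091 -0.1207 -0.182 0; 0.0854 0.091 -0.1207 -0.182 0"

```text
time_s: 2.48
eef_pos: [0.5148, -0.3572, 0.1405]
ee_rot: [48.4, 90.0, 126.9]
force: [0.3, 0.1, 0.1]
finger_gap: 0.998
```

Run:
```python
from h import *
take("scene",1); take("top",1)
delta([.515,-.3605,.14],-11.5)
p=cv2.imread('pics/scene1.png'); cv2.imwrite('pics/c5.png',cv2.resize(p[180:360,140:340],None,fx=3.3,fy=3.3,interpolation=cv2.INTER_CUBIC))
p=cv2.imread('pics/top1.png'); cv2.imwrite('pics/c6.png',cv2.resize(p[180:330,330:480],None,fx=3.9,fy=3.9,interpolation=cv2.INTER_CUBIC))
```

```text
now [ 0.515  -0.3572  0.1412] jawyaw -11.46 tilt x [ 7.e-04 -5.e-04 -1.e+00] j [-42.2  27.1   2.   64.8   0.  -30.7] F [0.3 0.4 0.3] gap 0.998 t 2.575
shift tool xyz [ 0.0013 -0.0006 -0.0032] turn 0.0007
R [[0.001, -0.98, 0.199], [-0.0, 0.199, 0.98], [-1.0, -0.001, -0.0]]
```

View pics/c5.png

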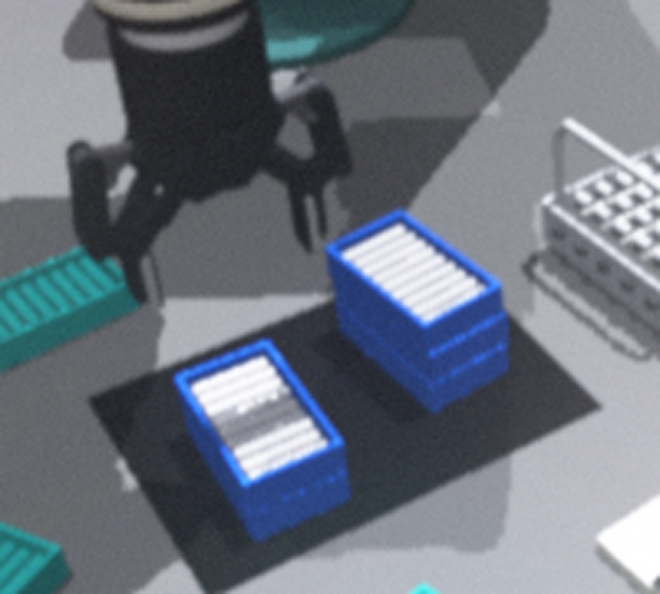

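View pics/c6.png

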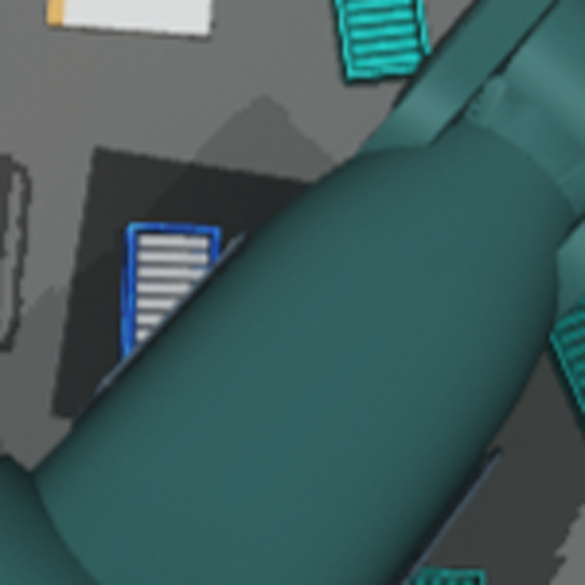

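Run:
```python
from h import *
s,R=state(); e=s['eef_pos']
for dz in(0,.013): print(proj("scene",[e+[0,0,dz]+k*R[:,2] for k in(-.05,0,.05)]).round(1))
p,d=load("scene",1); W=cloud("scene",d)
c=(e-W); 
m=(np.abs((W-e)@R[:,2])<.075)&(np.abs((W-e)@R[:,1])<.03)&(W[...,2]>.1)&(W[...,2]<.2)
Q=W[m]-e; a=Q@R[:,2]; y=Q@R[:,1]; z=Q[:,2]
for lo,hi in((-.075,-.03),(.03,.075)):
    k=(a>lo)&(a<hi); kk=k&(z<np.percentile(z[k],50))
    print(k.sum(),"zmin",np.sort(z[k])[:6].round(4),"a",np.percentile(a[kk],[3,50,97]).round(4),"y",np.percentile(y[kk],[3,50,97]).round(4))
```

```text
[[186.1 276.2]
 [212.1 266.5]
 [236.8 257.3]]
[[184.8 270.6]
 [211.1 261. ]
 [236.  251.9]]
200 zmin [0.0099 0.0126 0.0129 0.013  0.014  0.0145] a [-0.059  -0.052  -0.0458] y [-0.0131 -0.0084  0.0023]
200 zmin [0.0104 0.0112 0.012  0.0126 0.0126 0.0128] a [0.0395 0.0413 0.0528] y [-0.0126 -0.0077  0.0087]
```

Call:
move_arm --increments "0.0854 0.005 0.0004 -0.002 0; 0.0854 0.025 0.0004 -0.002 0; 0.0854 0.05 0.0004 -0.002 0; 0.0854 0.075 0.0004 -0.002 0; 0.0854 0.095 0.0004 -0.002 0; 0.0854 0.108 0.0004 -0.002 0; 0.0854 0.115 0.0004 -0.002 0; 0.0854 0.116 0.0004 -0.002 0; 0.0854 0.116 0.0004 -0.002 0"

```text
time_s: 3.7
eef_pos: [0.5144, -0.3602, 0.0248]
ee_rot: [-122.8, 90.0, -44.3]
force: [0.2, -0.5, -0.2]
finger_gap: 0.999
```

Run:
```python
from h import *
delta([.5142,-.3592,.0245],-11.5)
from fit import *
p,d=load("top",0); B=p[...,2].astype(float)
for r in(.004,.006):
  for sides in((0,1,2,3),(0,2,3),(0,2),(1,3)):
    for fr in (True,False):
      X,m,s=edges("top",B,.4973,-.2232,np.radians(-3.8),.112,.064,.075,r=r,free=fr,sides=sides); print(r,sides,fr,X[:2].round(4),np.degrees(X[2]).round(2),m,s)
```

```text
now [ 0.5144 -0.3602  0.0248] jawyaw -11.5 tilt x [ 6.e-04 -6.e-04 -1.e+00] j [-42.4  32.1  -8.6  49.3  -0.  -30.9] F [ 0.2 -0.5 -0.2] gap 0.999 t 3.7
shift tool xyz [0.0003 0.0004 0.0009] turn -0.0
R [[0.001, -0.98, 0.199], [-0.001, 0.199, 0.98], [-1.0, -0.001, -0.0]]
0.004 (0, 1, 2, 3) True [ 0.4973 -0.2233] -3.83 [np.float64(-0.04), np.float64(-0.56), np.float64(0.0), np.float64(-0.22)] [np.float64(0.48), np.float64(1.69), np.float64(0.45), np.float64(0.48)]
0.004 (0, 1, 2, 3) False [ 0.4973 -0.2234] -3.79 [np.float64(0.02), np.float64(-0.03), np.float64(-0.0), np.float64(0.01)] [np.float64(0.48), np.float64(1.72), np.float64(0.41), np.float64(0.44)]
0.004 (0, 2, 3) True [ 0.4196 -0.2383] -30.02 [np.float64(0.11), np.float64(0.34), np.float64(0.19)] [np.float64(2.57), np.float64(1.57), np.float64(1.22)]
0.004 (0, 2, 3) False [ 0.4973 -0.2235] -3.48 [np.float64(-0.03), np.float64(-0.0), np.float64(-0.02)] [np.float64(0.55), np.float64(0.5), np.float64(0.34)]
0.004 (0, 2) True [ 0.4962 -0.149 ] 5.67 [np.float64(0.03), np.float64(-0.32)] [np.float64(1.93), np.float64(0.63)]
0.004 (0, 2) False [ 0.5129 -0.0369] 2.78 [np.float64(0.31), np.float64(nan)] [np.float64(2.23), np.float64(nan)]
  return _methods._mean(a, axis=axis, dtype=dtype,
  ret = ret.dtype.type(ret / rcount)
  ret = _var(a, axis=axis, dtype=dtype, out=out, ddof=ddof,
  arrmean = um.true_divide(arrmean, div, out=arrmean,
  ret = ret.dtype.type(ret / rcount)
Traceback (most recent call last):
  File "fit.py", line 24, in edges
    loc=np.array(loc);sid=np.array(sid); Wp=loc@M.T+X[:2]
                                            ~~~^~~~
ValueError: matmul: Input operand 1 has a mismatch in its core dimension 0, with gufunc signature (n?,k),(k,m?)->(n?,m?) (size 2 is different from 0)
```

Call:
move_arm --increments "0.078 0 0.0002 0.001 0; 0.072 0 0.0002 0.001 0; 0.068 0 0.0002 0.001 0; 0.066 0 0.0002 0.001 0; 0.064 0 0.0002 0.001 0; 0.062 0 0.0002 0.001 0; 0.06 0 0.0002 0.001 0; 0.055 0 0.0002 0.001 0; 0.055 0 0.0002 0.001 0; 0.055 0 0.0002 0.001 0"

```text
time_s: 4.95
eef_pos: [0.5142, -0.3587, 0.0247]
ee_rot: [-50.2, 90.0, 28.3]
force: [-1.7, 2.3, 6.9]
finger_gap: 0.712
```

Run:
```python
from h import *
take("scene",2)
delta([.5142,-.3592,.055],-11.5)
p=cv2.imread('pics/scene2.png'); cv2.imwrite('pics/c7.png',cv2.resize(p[220:350,160:310],None,fx=4.4,fy=4.4,interpolation=cv2.INTER_CUBIC))
```

```text
now [ 0.5142 -0.3587  0.0247] jawyaw -11.5 tilt x [ 2.e-04  1.e-04 -1.e+00] j [-42.3  32.   -8.7  49.2   0.  -30.9] F [-1.6  2.5  6.8] gap 0.713 t 5.0
shift tool xyz [-0.0303 -0.0001 -0.0005] turn 0.0001
R [[0.0, -0.98, 0.199], [0.0, 0.199, 0.98], [-1.0, -0.0, 0.0]]
```

View pics/c7.png

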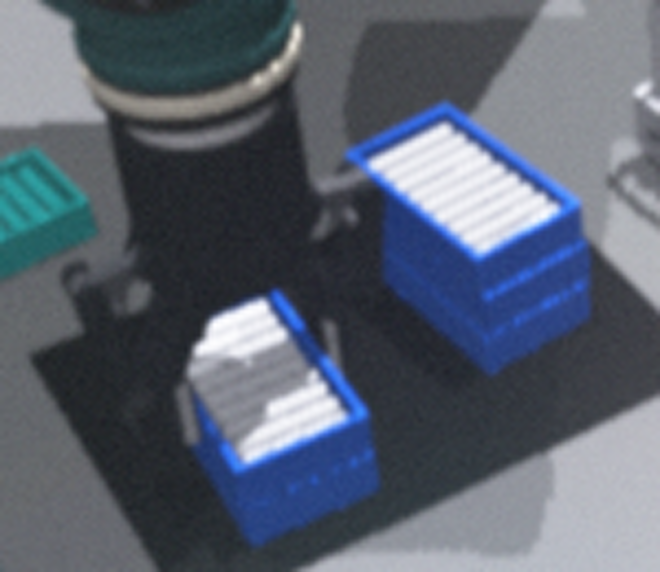

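Call:
move_arm --increments "0.055 -0.001 0 0 0; 0.055 -0.004 0 0 0; 0.055 -0.008 0 0 0; 0.055 -0.01 0 0 0; 0.055 -0.01 0 0 0"

```text
time_s: 5.62
eef_pos: [0.5143, -0.359, 0.0345]
ee_rot: [-126.9, 90.0, -48.4]
force: [-0.3, -0.3, -2.3]
finger_gap: 0.712
```

Run:
```python
from h import *
take("scene",3)
delta([.5142,-.3592,.055],-11.5)
p=cv2.imread('pics/scene3.png'); cv2.imwrite('pics/c8.png',cv2.resize(p[260:350,180:270],None,fx=6.6,fy=6.6,interpolation=cv2.INTER_CUBIC))
```

```text
now [ 0.5142 -0.3589  0.0343] jawyaw -11.51 tilt x [ 1.e-04 -1.e-04 -1.e+00] j [-42.4  31.5  -8.   50.5  -0.  -30.9] F [-0.3  0.4 -2.9] gap 0.711 t 5.675
shift tool xyz [-0.0207 -0.0001 -0.0002] turn -0.0001
R [[0.0, -0.98, 0.199], [-0.0, 0.199, 0.98], [-1.0, -0.0, -0.0]]
```

View pics/c8.png

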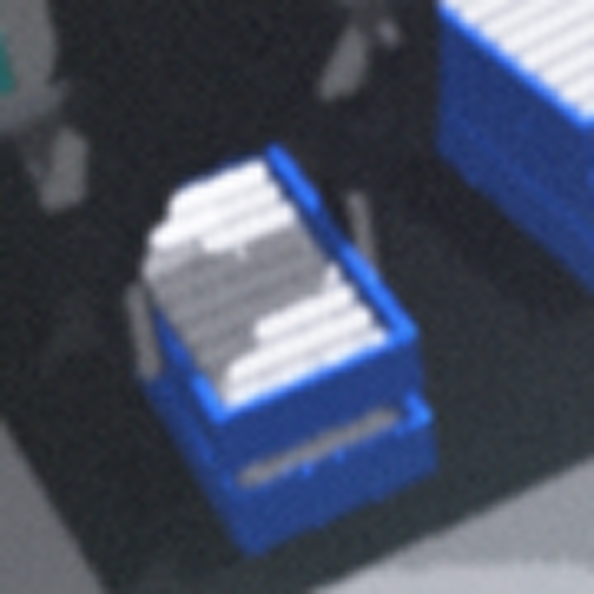

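Run:
```python
from h import *
delta([.4973,-.2233,.112],-3.4)
```

```text
now [ 0.5142 -0.3589  0.0343] jawyaw -11.51 tilt x [ 1.e-04 -1.e-04 -1.e+00] j [-42.4  31.5  -8.   50.5  -0.  -30.9] F [-0.3  0.4 -2.9] gap 0.711 t 5.675
shift tool xyz [-0.0777  0.0436  0.1295] turn -0.1415
R [[0.0, -0.98, 0.199], [-0.0, 0.199, 0.98], [-1.0, -0.0, -0.0]]
```

Call:
move_arm --increments "0.055 -0.006 0 0 0; 0.055 -0.02 0 0 0; 0.055 -0.036 0 0 0; 0.055 -0.052 0 0 0; 0.055 -0.066 0 0 0; 0.055 -0.075 0.001 0.004 0; 0.055 -0.0777 0.005 0.015 -0.02; 0.055 -0.0777 0.011 0.033 -0.04; 0.055 -0.0777 0.018 0.053 -0.06; 0.055 -0.0777 0.025 0.073 -0.08; 0.055 -0.0777 0.0317 0.093 -0.1; 0.055 -0.0777 0.037 0.11 -0.12"

```text
time_s: 7.18
eef_pos: [0.4996, -0.2421, 0.112]
ee_rot: [56.4, 90.0, 141.9]
force: [-0.5, 0.1, -2.9]
finger_gap: 0.711
```

Call:
move_arm --increments "0.055 0 0.004 0.0115 -0.012; 0.055 0 0.006 0.018 -0.021; 0.055 0 0.0066 0.0195 -0.0215; 0.055 0 0.0066 0.0195 -0.0215"

```text
time_s: 7.68
eef_pos: [0.4949, -0.2241, 0.112]
ee_rot: [-150.4, 90.0, -63.8]
force: [-0.9, -0.3, -2.9]
finger_gap: 0.709
```

Run:
```python
from h import *
take("scene",4);take("top",4)
delta([.4973,-.2233,.077],-3.4)
p=cv2.imread('pics/scene4.png'); cv2.imwrite('pics/c9.png',cv2.resize(p[200:340,170:330],None,fx=4,fy=4,interpolation=cv2.INTER_CUBIC))
p=cv2.imread('pics/top4.png'); cv2.imwrite('pics/c10.png',cv2.resize(p[210:310,330:460],None,fx=5,fy=5,interpolation=cv2.INTER_CUBIC))
```

```text
now [ 0.495  -0.2242  0.1119] jawyaw -3.43 tilt x [ 1.e-04 -1.e-04 -1.e+00] j [-33.   20.5 -14.   55.5  -0.  -29.5] F [-0.2  0.5 -2.9] gap 0.717 t 7.775
shift tool xyz [ 0.0349 -0.0023  0.0011] turn -0.0005
R [[0.0, -0.998, 0.06], [-0.0, 0.06, 0.998], [-1.0, -0.0, -0.0]]
```

View pics/c9.png

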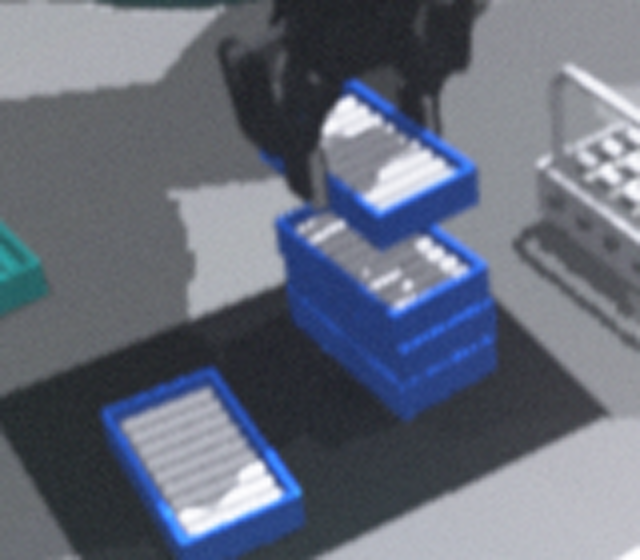

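View pics/c10.png

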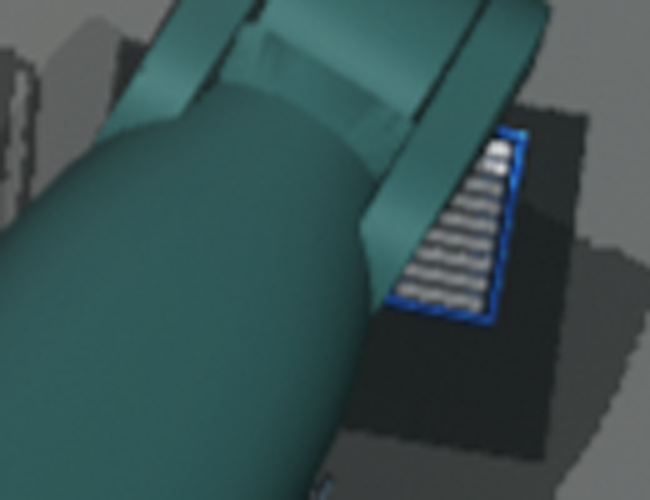

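Call:
move_arm --increments "0.055 0.006 -0.001 0.0004 0; 0.055 0.014 -0.0023 0.001 0; 0.055 0.022 -0.0023 0.001 0; 0.055 0.029 -0.0023 0.001 0; 0.055 0.033 -0.0023 0.001 0; 0.055 0.036 -0.0023 0.001 0; 0.055 0.036 -0.0023 0.001 0"

```text
time_s: 8.65
eef_pos: [0.4972, -0.2229, 0.0759]
ee_rot: [53.1, 90.0, 139.7]
force: [-0.1, -0.1, -2.8]
finger_gap: 0.71
```

Run:
```python
from h import *
take("scene",5)
delta([.4973,-.2233,.0725],-3.4)
p=cv2.imread('pics/scene5.png'); cv2.imwrite('pics/c11.png',cv2.resize(p[220:310,230:310],None,fx=7,fy=7,interpolation=cv2.INTER_CUBIC))
```

```text
now [ 0.4972 -0.2229  0.076 ] jawyaw -3.4 tilt x [ 1.e-04 -1.e-04 -1.e+00] j [-32.7  22.4 -17.2  50.4  -0.  -29.3] F [ 0.7 -0.6 -3.6] gap 0.711 t 8.7
shift tool xyz [ 0.0035 -0.0001 -0.0004] turn 0.0001
R [[0.0, -0.998, 0.059], [-0.0, 0.059, 0.998], [-1.0, -0.0, -0.0]]
```

View pics/c11.png

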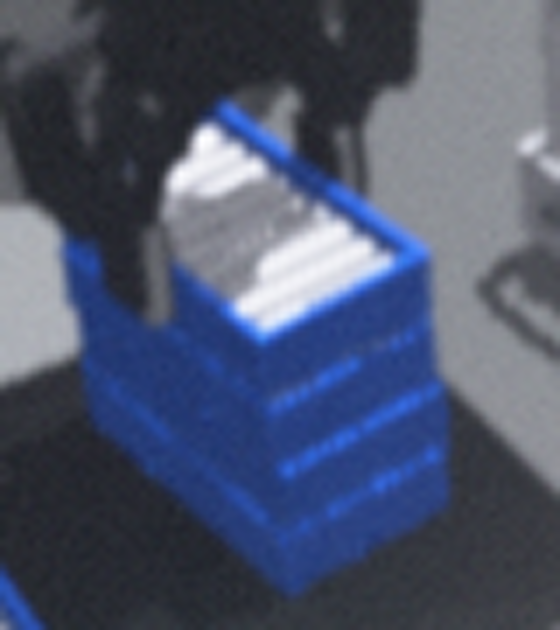

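```bash
cat > c.py <<'E'
from fit import *
import sys
def vert(k,z,x,y,a,L=.113,W=.065,n="scene"):
    p,d=load(n,k); B=p[...,2].astype(float)
    for ch,nm,sg in((B,"B",-1),(p[...,2].astype(float)-p[...,0],"B-R",-1)):
      for sides in((0,1,2,3),(0,1)):
        try:
            X,m,s=edges(n,ch,x,y,np.radians(a),L,W,z,r=.005,sides=sides,iters=6); print(k,z,nm,sides,X[:2].round(4),np.degrees(X[2]).round(2),m,s)
        except Exception as ex: print(nm,sides,"fail")
if __name__=="__main__":
    vert(0,.075,.4989,-.2266,-3)
    vert(5,.1022,.4989,-.2266,-3)
    vert(0,.051,.5158,-.3616,-11.3)
E
python3 c.py
```

```text
0 0.075 B (0, 1, 2, 3) [ 0.4989 -0.2266] -2.87 [np.float64(0.59), np.float64(0.19), np.float64(0.61), np.float64(0.19)] [np.float64(0.36), np.float64(0.28), np.float64(0.59), np.float64(0.2)]
0 0.075 B (0, 1) [ 0.4994 -0.2266] -2.98 [np.float64(0.18), np.float64(0.18)] [np.float64(0.34), np.float64(0.23)]
0 0.075 B-R (0, 1, 2, 3) [ 0.5002 -0.2276] -2.84 [np.float64(0.19), np.float64(-0.21), np.float64(0.22), np.float64(-0.2)] [np.float64(0.4), np.float64(0.3), np.float64(0.36), np.float64(0.16)]
0 0.075 B-R (0, 1) [ 0.5005 -0.2278] -3.06 [np.float64(-0.22), np.float64(-0.2)] [np.float64(0.48), np.float64(0.23)]
5 0.1022 B (0, 1, 2, 3) [ 0.4988 -0.2266] -3.81 [np.float64(-0.18), np.float64(-0.6), np.float64(1.78), np.float64(-1.0)] [np.float64(0.41), np.float64(1.03), np.float64(3.11), np.float64(1.65)]
5 0.1022 B (0, 1) [ 0.4988 -0.2273] -3.23 [np.float64(0.16), np.float64(-0.14)] [np.float64(0.32), np.float64(0.77)]
5 0.1022 B-R (0, 1, 2, 3) [ 0.5002 -0.2275] -3.38 [np.float64(-0.22), np.float64(-0.19), np.float64(-2.18), np.float64(-0.61)] [np.float64(0.52), np.float64(0.47), np.float64(3.24), np.float64(1.93)]
5 0.1022 B-R (0, 1) [ 0.5001 -0.2277] -3.08 [np.float64(0.18), np.float64(-0.16)] [np.float64(0.47), np.float64(0.5)]
0 0.051 B (0, 1, 2, 3) [ 0.5159 -0.3617] -11.33 [np.float64(0.18), np.float64(-0.62), np.float64(0.22), np.float64(-0.58)] [np.float64(0.33), np.float64(0.23), np.float64(0.67), np.float64(0.27)]
0 0.051 B (0, 1) [ 0.516  -0.3622] -11.56 [np.float64(0.15), np.float64(-0.1)] [np.float64(0.41), np.float64(0.19)]
0 0.051 B-R (0, 1, 2, 3) [ 0.5163 -0.3619] -11.33 [np.float64(0.62), np.float64(-0.21), np.float64(0.59), np.float64(-0.2)] [np.float64(0.44), np.float64(0.25), np.float64(0.66), np.float64(0.25)]
0 0.051 B-R (0, 1) [ 0.5169 -0.3623] -11.42 [np.float64(-0.15), np.float64(0.13)] [np.float64(0.45), np.float64(0.19)]
```

Call:
move_arm --increments "0.055 0.0008 0 -0.0002 0; 0.055 0.0016 0 -0.0002 0; 0.055 0.0022 0 -0.0002 0; 0.055 0.0026 0 -0.0002 0; 0.055 0.0028 0 -0.0002 0; 0.055 0.0028 0 -0.0002 0"

```text
time_s: 9.45
eef_pos: [0.4972, -0.2231, 0.0732]
ee_rot: [36.8, 90.0, 123.4]
force: [0.2, 0.1, -3.3]
finger_gap: 0.714
```

Call:
move_arm --increments "0.055 0.0003 0 0 0; 0.055 0.0006 0 0 0; 0.055 0.0009 0 0 0; 0.055 0.0009 0 0 0"

```text
time_s: 9.95
eef_pos: [0.4972, -0.2231, 0.0727]
ee_rot: [-113.1, 90.0, -26.5]
force: [-2.1, 0.5, 5.1]
finger_gap: 0.706
```

Call:
move_arm --increments "0.06 0 0 0 0; 0.062 0 0 0 0; 0.064 0 0 0 0; 0.067 0 0 0 0; 0.071 0 0 0 0; 0.076 0 0 0 0; 0.076 0 0 0 0"

```text
time_s: 10.82
eef_pos: [0.4972, -0.2231, 0.0723]
ee_rot: [-132.8, 90.0, -46.2]
force: [-0.0, -0.1, -0.2]
finger_gap: 0.891
```

Call:
move_arm --increments "0.078 -0.004 0 0 0; 0.08 -0.012 0 0 0; 0.08 -0.03 0 0 0; 0.08 -0.055 0 0 0; 0.08 -0.08 0 0 0; 0.08 -0.09 0 0 0"

```text
time_s: 11.58
eef_pos: [0.4977, -0.2234, 0.1639]
ee_rot: [-119.6, 89.9, -33.0]
force: [0.2, 0.6, -0.9]
finger_gap: 0.939
```

Run:
```python
from h import *
take("scene",6)
delta([.5142,-.3592,.12],-11.5)
p=cv2.imread('pics/scene6.png'); cv2.imwrite('pics/c12.png',cv2.resize(p[220:350,170:310],None,fx=4.5,fy=4.5,interpolation=cv2.INTER_CUBIC))
from c import vert
vert(6,.099,.4999,-.2270,-3)
vert(6,.027,.5159,-.3617,-11.3)
```

```text
now [ 0.4978 -0.2235  0.1643] jawyaw -3.4 tilt x [ 0.0022 -0.0014 -1.    ] j [-32.7  18.6  -8.2  63.   -0.  -29.3] F [-0.1 -0.2  1.9] gap 0.936 t 11.625
shift tool xyz [ 0.0445 -0.0243 -0.1344] turn 0.1414
R [[0.002, -0.998, 0.059], [-0.001, 0.059, 0.998], [-1.0, -0.002, -0.001]]
6 0.099 B (0, 1, 2, 3) [ 0.4986 -0.2267] -3.64 [np.float64(0.22), np.float64(-0.22), np.float64(0.58), np.float64(-0.18)] [np.float64(0.28), np.float64(1.04), np.float64(0.82), np.float64(0.51)]
6 0.099 B (0, 1) [ 0.4989 -0.2271] -3.59 [np.float64(0.18), np.float64(-0.1)] [np.float64(0.32), np.float64(0.93)]
6 0.099 B-R (0, 1, 2, 3) [ 0.4997 -0.2279] -2.96 [np.float64(0.2), np.float64(-0.24), np.float64(0.6), np.float64(-0.19)] [np.float64(0.53), np.float64(0.5), np.float64(0.8), np.float64(0.38)]
6 0.099 B-R (0, 1) [ 0.5001 -0.2282] -3.2 [np.float64(-0.2), np.float64(0.18)] [np.float64(0.51), np.float64(0.41)]
6 0.027 B (0, 1, 2, 3) [ 0.5163 -0.3617] -11.91 [np.float64(-0.18), np.float64(-0.64), np.float64(0.17), np.float64(-0.97)] [np.float64(0.4), np.float64(0.29), np.float64(0.61), np.float64(0.37)]
6 0.027 B (0, 1) [ 0.5161 -0.3625] -11.81 [np.float64(-0.21), np.float64(-0.17)] [np.float64(0.37), np.float64(0.31)]
6 0.027 B-R (0, 1, 2, 3) [ 0.5169 -0.3621] -11.66 [np.float64(0.2), np.float64(-0.2), np.float64(0.2), np.float64(-1.0)] [np.float64(0.41), np.float64(0.32), np.float64(0.56), np.float64(1.32)]
6 0.027 B-R (0, 1) [ 0.5171 -0.3625] -11.66 [np.float64(0.16), np.float64(0.1)] [np.float64(0.46), np.float64(0.31)]
```

View pics/c12.png

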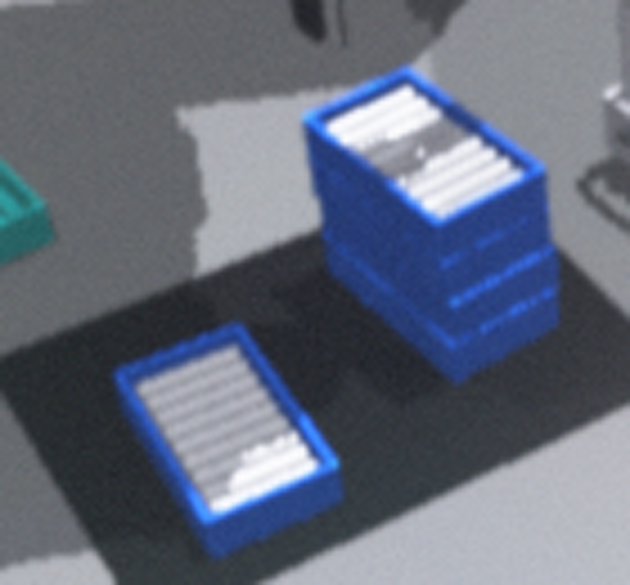

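Run:
```python
from h import *
# scene3: TCP .5142,-.3589,.0343 yaw -11.5
a=np.radians(-11.5); L=np.array([np.cos(a),np.sin(a),0]); J=np.array([-np.sin(a),np.cos(a),0]); e=np.array([.5142,-.3589,.0343])+[.002,-.003,0]
for dz in(0,.003,.006,.009): print(dz,proj("scene",[e+[0,0,dz]+J*j+L*l for j in(-.031,-.038) for l in(-.011,.011)]).round(1).tolist())
p,d=load("scene",3); W=cloud("scene",d); Q=W[260:350,180:270].reshape(-1,3)-e
j=Q@J;l=Q@L;z=Q[:,2]
m=(j<-.034)&(j>-.06)&(abs(l)<.02)&(z>-.02)
print(np.sort(z[m]).round(4)[:60])
delta([.5144,-.3592,.1],-11.7)
```

```text
0 [[201.5, 312.6], [205.7, 319.3], [198.1, 314.0], [202.3, 320.7]]
0.003 [[201.2, 311.5], [205.5, 318.2], [197.9, 312.9], [202.0, 319.6]]
0.006 [[201.0, 310.4], [205.2, 317.1], [197.6, 311.8], [201.8, 318.5]]
0.009 [[200.8, 309.3], [205.0, 316.0], [197.3, 310.7], [201.5, 317.4]]
[0.0041 0.007  0.0072 0.0085 0.0093 0.0106 0.0106 0.0127 0.0128 0.0133
 0.0133 0.0142 0.0146 0.0158 0.0158 0.0159 0.0165 0.0169 0.0175 0.0175
 0.0177 0.0179 0.0188 0.0188 0.0193 0.0194 0.0205 0.0209 0.0212 0.0213
 0.0214 0.0214 0.0214 0.0218 0.0218 0.0219 0.0223 0.0226 0.023  0.0241
 0.0243 0.0245 0.0246 0.0255 0.0257 0.0259 0.026  0.0264 0.0265 0.0269
 0.0275 0.0276 0.0276 0.028  0.0288 0.0292 0.0293 0.0303 0.0304 0.0311]
now [ 0.4978 -0.2235  0.1643] jawyaw -3.4 tilt x [ 0.0022 -0.0014 -1.    ] j [-32.7  18.6  -8.2  63.   -0.  -29.3] F [-0.1 -0.2  1.9] gap 0.936 t 11.625
shift tool xyz [ 0.0645 -0.0245 -0.1344] turn 0.1449
R [[0.002, -0.998, 0.059], [-0.001, 0.059, 0.998], [-1.0, -0.002, -0.001]]
```

Call:
move_arm --increments "0.0854 0 -0.005 -0.03 0.03; 0.0854 0 -0.012 -0.07 0.075; 0.0854 0 -0.019 -0.105 0.115; 0.0854 0.01 -0.023 -0.126 0.14; 0.0854 0.03 -0.0245 -0.1344 0.1449; 0.0854 0.05 -0.0245 -0.1344 0.1449; 0.0854 0.0645 -0.0245 -0.1344 0.1449; 0.0854 0.0645 -0.0245 -0.1344 0.1449"

```text
time_s: 12.62
eef_pos: [0.5132, -0.3579, 0.0965]
ee_rot: [58.4, 89.9, 136.8]
force: [-0.5, 0.4, 0.7]
finger_gap: 1.003
```

Run:
```python
from h import *
delta([.5144,-.3592,.004],-11.7)
```

```text
now [ 0.5132 -0.3579  0.0965] jawyaw -11.68 tilt x [-0.0017  0.0016 -1.    ] j [-42.4  28.7  -2.6  58.9   0.  -30.7] F [-0.5  0.4  0.7] gap 1.003 t 12.625
shift tool xyz [ 0.0925 -0.0016 -0.0011] turn 0.0003
R [[-0.002, -0.979, 0.202], [0.002, 0.202, 0.979], [-1.0, 0.002, 0.001]]
```

Call:
move_arm --increments "0.0854 0.01 -0.0006 -0.0011 0; 0.0854 0.03 -0.0006 -0.0011 0; 0.0854 0.05 -0.0006 -0.0011 0; 0.0854 0.068 -0.0006 -0.0011 0; 0.0854 0.08 -0.0006 -0.0011 0; 0.0854 0.086 -0.0006 -0.0011 0; 0.0854 0.086 -0.0006 -0.0011 0"

```text
time_s: 13.5
eef_pos: [0.5141, -0.3599, 0.0118]
ee_rot: [95.2, 90.0, 173.5]
force: [-0.7, -0.7, 0.6]
finger_gap: 0.998
```

Run:
```python
from h import *
delta([.5144,-.3592,.004],-11.7)
```

```text
now [ 0.5141 -0.3599  0.0118] jawyaw -11.7 tilt x [-0.  0. -1.] j [-42.4  32.8  -9.6  47.6  -0.  -30.7] F [-0.7 -0.7  0.6] gap 0.998 t 13.5
shift tool xyz [ 0.0078 -0.0002  0.0008] turn 0.0
R [[-0.0, -0.979, 0.203], [0.0, 0.203, 0.979], [-1.0, 0.0, -0.0]]
```

Call:
move_arm --increments "0.0854 0.004 -0.0002 0.0008 0; 0.0854 0.0075 -0.0002 0.0008 0; 0.078 0.0078 -0.0002 0.0008 0; 0.072 0.0078 -0.0002 0.0008 0; 0.068 0.0078 -0.0002 0.0008 0; 0.066 0.0078 -0.0002 0.0008 0; 0.064 0.0078 -0.0002 0.0008 0; 0.062 0.0078 -0.0002 0.0008 0; 0.06 0.0078 -0.0002 0.0008 0; 0.055 0.0078 -0.0002 0.0008 0; 0.055 0.0078 -0.0002 0.0008 0; 0.055 0.0078 -0.0002 0.0008 0"

```text
time_s: 15.0
eef_pos: [0.5145, -0.359, 0.0044]
ee_rot: [-66.6, 90.0, 11.7]
force: [-0.2, 4.4, 8.0]
finger_gap: 0.708
```

Call:
move_arm --increments "0.055 -0.001 0 0 0; 0.055 -0.004 0 0 0; 0.055 -0.008 0 0 0; 0.055 -0.01 0 0 0; 0.055 -0.01 0 0 0"

```text
time_s: 15.62
eef_pos: [0.5145, -0.3593, 0.0141]
ee_rot: [-132.8, 90.0, -54.5]
force: [-0.2, -0.4, -2.4]
finger_gap: 0.717
```

Run:
```python
from h import *
take("scene",7)
delta([.5144,-.3592,.2],-11.7)
p=cv2.imread('pics/scene7.png'); cv2.imwrite('pics/c13.png',cv2.resize(p[220:350,170:310],None,fx=4.5,fy=4.5,interpolation=cv2.INTER_CUBIC))
```

```text
now [ 0.5144 -0.3592  0.014 ] jawyaw -11.7 tilt x [ 1.e-04 -1.e-04 -1.e+00] j [-42.4  32.7  -9.4  47.9  -0.  -30.7] F [ 0.2 -0.  -3.3] gap 0.712 t 15.675
shift tool xyz [-0.186  0.    -0.   ] turn 0.0
R [[0.0, -0.979, 0.203], [-0.0, 0.203, 0.979], [-1.0, -0.0, -0.0]]
```

View pics/c13.png

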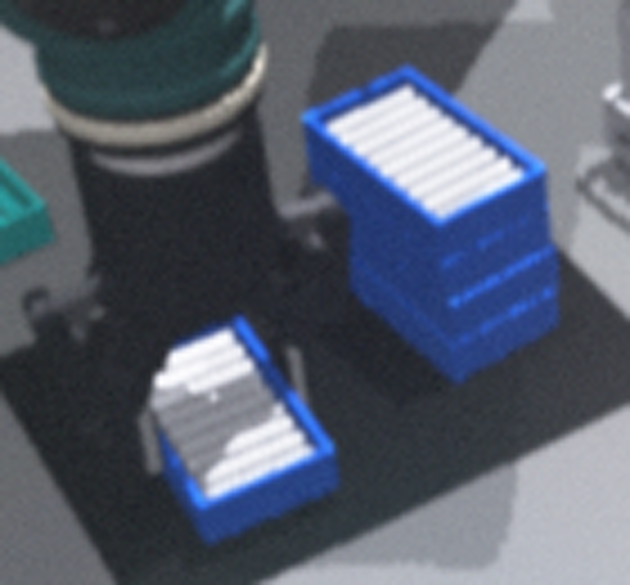

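Call:
move_arm --increments "0.055 -0.006 0 0 0; 0.055 -0.02 0 0 0; 0.055 -0.04 0 0 0; 0.055 -0.062 0 0 0; 0.055 -0.084 0 0 0; 0.055 -0.106 0 0 0; 0.055 -0.128 0 0 0; 0.055 -0.15 0 0 0; 0.055 -0.168 0 0 0; 0.055 -0.18 0.002 0.008 0; 0.055 -0.185 0.0055 0.02 -0.003; 0.055 -0.186 0.011 0.04 -0.006"

```text
time_s: 17.18
eef_pos: [0.5115, -0.3166, 0.1999]
ee_rot: [49.2, 90.0, 127.8]
force: [0.7, 0.1, -2.5]
finger_gap: 0.709
```

Call:
move_arm --increments "0.055 0 0.007 0.025 -0.004; 0.055 0 0.015 0.055 -0.008; 0.055 0 0.0242 0.087 -0.013; 0.055 0 0.0334 0.12 -0.018; 0.055 0 0.0428 0.154 -0.023; 0.055 0 0.052 0.188 -0.028; 0.055 0 0.0617 0.222 -0.033; 0.055 0 0.071 0.256 -0.038; 0.055 0 0.0806 0.29 -0.043; 0.055 0 0.09 0.324 -0.048; 0.055 0 0.0995 0.358 -0.053; 0.055 0 0.109 0.392 -0.058"

```text
time_s: 18.68
eef_pos: [0.4805, 0.09, 0.1995]
ee_rot: [91.2, 90.0, 173.3]
force: [0.6, -0.4, -2.0]
finger_gap: 0.709
```

Run:
```python
from h import *
delta([.4705,.2985,.2],-6.3)
```

```text
now [0.4805 0.09   0.1995] jawyaw -7.98 tilt x [-8.e-04  1.e-04 -1.e+00] j [  1.   12.3 -11.6  66.2   0.    9. ] F [ 0.6 -0.4 -2. ] gap 0.709 t 18.675
shift tool xyz [-0.0004  0.0389  0.2051] turn -0.0293
R [[-0.001, -0.99, 0.139], [0.0, 0.139, 0.99], [-1.0, 0.001, -0.0]]
```

Call:
move_arm --increments "0.055 0 0.0068 0.036 -0.006; 0.055 0 0.0135 0.071 -0.011; 0.055 0 0.0198 0.104 -0.016; 0.055 0 0.0255 0.134 -0.02; 0.055 0 0.0305 0.16 -0.024; 0.055 0 0.0345 0.181 -0.027; 0.055 0 0.0372 0.196 -0.029; 0.055 0 0.0385 0.203 -0.0293; 0.055 0 0.0389 0.205 -0.0293; 0.055 0 0.0389 0.205 -0.0293"

```text
time_s: 19.92
eef_pos: [0.4722, 0.2961, 0.2]
ee_rot: [168.1, 90.0, -108.3]
force: [0.9, -0.7, -1.8]
finger_gap: 0.709
```

Run:
```python
from h import *
take("scene",8);take("top",8)
delta([.4705,.2985,.12],-6.3)
p=cv2.imread('pics/scene8.png'); cv2.imwrite('pics/c14.png',cv2.resize(p[80:240,320:480],None,fx=3.7,fy=3.7,interpolation=cv2.INTER_CUBIC))
p=cv2.imread('pics/top8.png'); cv2.imwrite('pics/c15.png',cv2.resize(p[190:350,120:280],None,fx=3.7,fy=3.7,interpolation=cv2.INTER_CUBIC))
```

```text
now [0.4723 0.296  0.2   ] jawyaw -6.39 tilt x [-0.e+00 -1.e-04 -1.e+00] j [23.7 18.9 -2.1 69.  -0.  30.1] F [ 0.2  0.6 -3.2] gap 0.713 t 20.025
shift tool xyz [0.08   0.002  0.0023] turn -0.0015
R [[-0.0, -0.994, 0.111], [-0.0, 0.111, 0.994], [-1.0, -0.0, -0.0]]
```

View pics/c14.png

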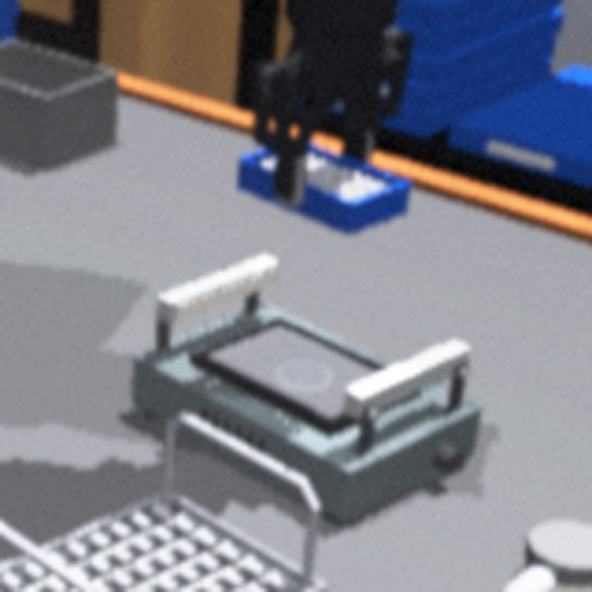

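View pics/c15.png

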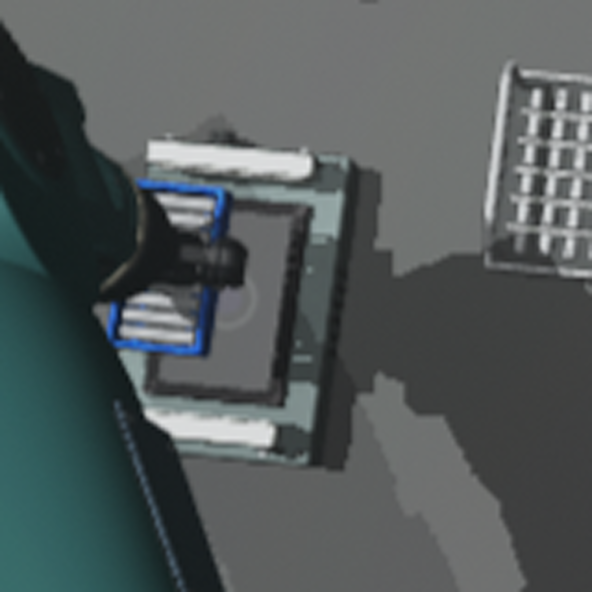

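Call:
move_arm --increments "0.055 0.006 0.001 0.001 -0.001; 0.055 0.02 0.002 0.0023 -0.0015; 0.055 0.038 0.002 0.0023 -0.0015; 0.055 0.056 0.002 0.0023 -0.0015; 0.055 0.074 0.002 0.0023 -0.0015; 0.055 0.09 0.002 0.0023 -0.0015; 0.055 0.1 0.002 0.0023 -0.0015; 0.055 0.104 0.002 0.0023 -0.0015; 0.055 0.104 0.002 0.0023 -0.0015"

```text
time_s: 21.15
eef_pos: [0.4705, 0.2989, 0.0959]
ee_rot: [141.9, 90.0, -134.4]
force: [0.2, -0.7, -2.6]
finger_gap: 0.711
```

Run:
```python
from h import *
from fit import *
take("scene",9);take("top",9)
delta([.4705,.2985,.0764],-6.3)
p,d=load("top",0)
G=p.astype(float).sum(-1)
for r in (.004,.005):
  for L,W,sg in((.13,.082,-1),(.15,.102,1)):
    for ch,nm in((G,"G"),(p[...,0].astype(float),"R"),(p[...,1].astype(float),"g")):
      X,m,s=edges("top",ch,.4705,.2985,np.radians(-6.3),L,W,.06,sign=sg,r=r,free=True,iters=6); print(nm,L,X[:2].round(4),np.degrees(X[2]).round(2),(X[3:]*2000).round(1),m,s)
print(plane("top",[181.0,270.6],.06))
p=cv2.imread('pics/scene9.png'); cv2.imwrite('pics/c16.png',cv2.resize(p[130:230,340:460],None,fx=6,fy=6,interpolation=cv2.INTER_CUBIC))
p=cv2.imread('pics/top9.png'); cv2.imwrite('pics/c17.png',cv2.resize(p[215:325,130:230],None,fx=5,fy=5,interpolation=cv2.INTER_CUBIC))
```

```text
now [0.4707 0.2991 0.0964] jawyaw -6.27 tilt x [ 6.e-04  3.e-04 -1.e+00] j [ 24.1  22.5 -13.4  54.1   0.   30.3] F [ 0.5  0.2 -2. ] gap 0.708 t 21.25
shift tool xyz [ 0.02    0.0002 -0.0006] turn 0.0005
R [[0.001, -0.994, 0.109], [0.0, 0.109, 0.994], [-1.0, -0.001, 0.0]]
G 0.13 [0.4707 0.2994] -6.29 [-0.2 -1.1] [np.float64(0.09), np.float64(0.13), np.float64(0.08), np.float64(0.14)] [np.float64(0.54), np.float64(0.58), np.float64(0.57), np.float64(0.45)]
R 0.13 [0.4708 0.2994] -6.31 [-0.3 -1.1] [np.float64(0.08), np.float64(-0.21), np.float64(-0.17), np.float64(0.16)] [np.float64(0.6), np.float64(0.63), np.float64(0.67), np.float64(0.53)]
g 0.13 [0.4707 0.2994] -6.29 [-0.1 -1. ] [np.float64(-0.27), np.float64(0.08), np.float64(0.02), np.float64(0.11)] [np.float64(0.58), np.float64(0.58), np.float64(0.54), np.float64(0.45)]
G 0.15 [0.4703 0.2974] -6.27 [0.3 3.8] [np.float64(0.25), np.float64(0.12), np.float64(-0.13), np.float64(-0.28)] [np.float64(0.48), np.float64(0.19), np.float64(0.61), np.float64(0.4)]
R 0.15 [0.4703 0.2974] -6.3 [0.4 3.9] [np.float64(0.18), np.float64(0.06), np.f
[... 752 characters left out ...]
loat64(-0.09), np.float64(-0.07)] [np.float64(0.58), np.float64(0.61), np.float64(0.54), np.float64(0.49)]
G 0.15 [0.4703 0.2974] -6.26 [0.3 4. ] [np.float64(0.05), np.float64(-0.22), np.float64(0.05), np.float64(-0.2)] [np.float64(0.48), np.float64(0.38), np.float64(0.56), np.float64(0.57)]
R 0.15 [0.4703 0.2974] -6.31 [0.4 4.1] [np.float64(0.01), np.float64(-0.24), np.float64(0.03), np.float64(-0.26)] [np.float64(0.5), np.float64(0.39), np.float64(0.58), np.float64(0.58)]
g 0.15 [0.4703 0.2974] -6.29 [0.2 4. ] [np.float64(0.11), np.float64(-0.18), np.float64(0.05), np.float64(-0.18)] [np.float64(0.45), np.float64(0.36), np.float64(0.56), np.float64(0.58)]
[0.46946677 0.29791459 0.06      ]
```

View pics/c16.png

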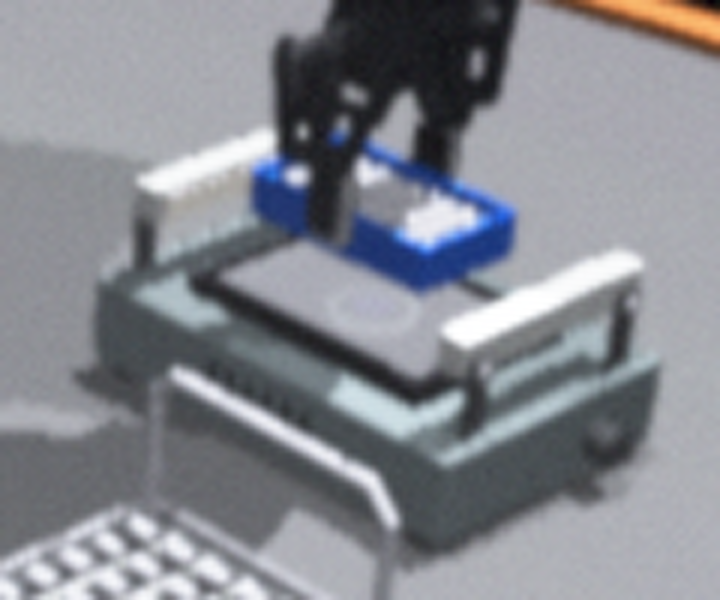

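View pics/c17.png

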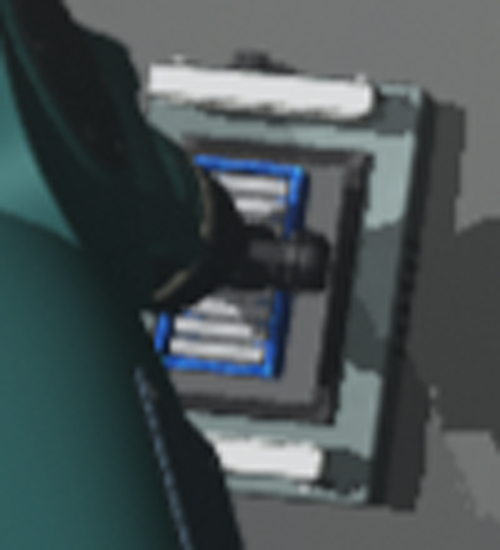

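Run:
```python
from h import *
from scipy.ndimage import map_coordinates
p,d=load("top",0); G=p.astype(float).mean(-1)
a=np.radians(-6.3); L=np.array([np.cos(a),np.sin(a),0]); J=np.array([-np.sin(a),np.cos(a),0]); c=np.array([.4705,.299,.06])
t=np.arange(-.066,.0661,.002)
acc=[]
for l in np.linspace(-.055,.055,45):
    if abs(l)<.018: continue
    uv=proj("top",c+L*l+J*t[:,None]); acc.append(map_coordinates(G,[uv[:,1],uv[:,0]],order=1))
f=np.mean(acc,0)
for i in range(len(t)): print(f"{t[i]*1000:.0f}:{f[i]:.0f}",end=" ")
print()
# ring: radial symmetry search
g=G-cv2.GaussianBlur(G,(0,0),5)
best=[]
for dx in np.arange(-.005,.0051,.0005):
  for dy in np.arange(-.006,.0061,.0005):
    for r in (.014,.015,.016,.017,.018):
      th=np.linspace(0,2*np.pi,60,endpoint=False)
      q=c+np.array([dx,dy,0])+np.c_[r*np.cos(th),r*np.sin(th),0*th]; uv=proj("top",q)
      v=map_coordinates(g,[uv[:,1],uv[:,0]],order=1); best.append((v.mean(),dx,dy,r))
best.sort(reverse=True); print([tuple(np.round(b,4)) for b in best[:6]])
```

```text
-66:147 -64:147 -62:147 -60:146 -58:141 -56:120 -54:80 -52:51 -50:47 -48:56 -46:58 -44:59 -42:66 -40:79 -38:94 -36:97 -34:97 -32:97 -30:97 -28:97 -26:97 -24:97 -22:97 -20:97 -18:97 -16:97 -14:97 -12:97 -10:98 -8:98 -6:98 -4:98 -2:98 0:98 2:98 4:98 6:98 8:98 10:97 12:97 14:97 16:97 18:97 20:97 22:97 24:96 26:96 28:96 30:96 32:96 34:96 36:96 38:93 40:83 42:66 44:59 46:57 48:62 50:81 52:112 54:137 56:142 58:141 60:141 62:141 64:140 66:140 
[(np.float64(6.95), np.float64(-0.0005), np.float64(-0.0015), np.float64(0.018)), (np.float64(6.9389), np.float64(-0.0005), np.float64(-0.001), np.float64(0.018)), (np.float64(6.9171), np.float64(-0.0005), np.float64(-0.002), np.float64(0.018)), (np.float64(6.9032), np.float64(-0.001), np.float64(-0.0015), np.float64(0.018)), (np.float64(6.883), np.float64(-0.001), np.float64(-0.001), np.float64(0.018)), (np.float64(6.8817), np.float64(-0.0005), np.float64(-0.0005), np.float64(0.018))]
```

Run:
```python
from h import *
from fit import *
p,d=load("top",9)
z=.0964-.0014+.024
for ch,nm in((p[...,2].astype(float),"B"),(p[...,2].astype(float)-p[...,0],"B-R")):
  for sides in((0,2),(0,2,3)):
    for L,W in((.110,.062),(.112,.064)):
      try:
        X,m,s=edges("top",ch,.4707,.2991,np.radians(-6.3),L,W,z,r=.005,sides=sides,iters=5); print(nm,sides,L,X[:2].round(4),np.degrees(X[2]).round(2),m,s)
      except Exception as e: print(e)
```

```text
matmul: Input operand 1 has a mismatch in its core dimension 0, with gufunc signature (n?,k),(k,m?)->(n?,m?) (size 2 is different from 0)
B (0, 2) 0.112 [ 0.2461 -0.3701] -40.83 [np.float64(-0.07), np.float64(nan)] [np.float64(2.76), np.float64(nan)]
B (0, 2, 3) 0.11 [0.4707 0.2969] -6.91 [np.float64(0.6), np.float64(0.61), np.float64(-0.22)] [np.float64(0.39), np.float64(0.49), np.float64(1.3)]
B (0, 2, 3) 0.112 [0.4709 0.298 ] -6.74 [np.float64(-0.21), np.float64(-0.2), np.float64(-0.17)] [np.float64(0.47), np.float64(0.45), np.float64(1.34)]
matmul: Input operand 1 has a mismatch in its core dimension 0, with gufunc signature (n?,k),(k,m?)->(n?,m?) (size 2 is different from 0)
B-R (0, 2) 0.112 [0.4637 0.2297] -6.79 [np.float64(0.0), np.float64(nan)] [np.float64(0.0), np.float64(nan)]
B-R (0, 2, 3) 0.11 [0.4704 0.2971] -6.59 [np.float64(0.66), np.float64(0.58), np.float64(0.16)] [np.float64(0.42), np.float64(0.3), np.float64(0.3)]
B-R (0, 2, 3) 0.112 [0.4706 0.2981] -6.64 [np.float64(-0.2), np.float64(-0.21), np.float64(0.15)] [np.float64(0.38), np.float64(0.41), np.float64(0.32)]
  return _methods._mean(a, axis=axis, dtype=dtype,
  ret = ret.dtype.type(ret / rcount)
  ret = _var(a, axis=axis, dtype=dtype, out=out, ddof=ddof,
  arrmean = um.true_divide(arrmean, div, out=arrmean,
  ret = ret.dtype.type(ret / rcount)
```

Call:
move_arm --increments "0.055 0.003 0 0 0; 0.055 0.007 0 0.0004 -0.001; 0.055 0.011 0 0.0004 -0.002; 0.055 0.015 0 0.0004 -0.002; 0.055 0.018 0 0.0004 -0.002; 0.055 0.02 0 0.0004 -0.002; 0.055 0.02 0 0.0004 -0.002; 0.055 0.02 0 0.0004 -0.002; 0.055 0.02 0 0.0004 -0.002"

```text
time_s: 22.38
eef_pos: [0.4706, 0.2994, 0.0761]
ee_rot: [-51.8, 90.0, 32.1]
force: [0.9, -0.0, -3.8]
finger_gap: 0.713
```

Run:
```python
from h import *
from fit import *
take("scene",10);p,d=take("top",10)
delta([.4706,.2995,.0764],-6.2)
for L,W in((.110,.062),(.112,.064)):
    X,m,s=edges("top",p[...,2].astype(float)-p[...,0],.4707,.2985,np.radians(-6.3),L,W,.099,r=.005,sides=(0,2,3),iters=5); print(L,X[:2].round(4),np.degrees(X[2]).round(2),m,s)
# tray top height from depth: blue rim & roller, top and scene
h=cv2.cvtColor(p,cv2.COLOR_RGB2HSV); Wt=cloud("top",d)
m=(h[...,0]>105)&(h[...,0]<130)&(h[...,1]>120)&(abs(Wt[...,1]-.2995)<.06)&(abs(Wt[...,0]-.47)<.08)
Q=Wt[m]; print("rim z",np.percentile(Q[:,2],[10,50,90]).round(4),m.sum())
A=np.c_[Q[:,:2]-Q[:,:2].mean(0),np.ones(len(Q))]; k=abs(Q[:,2]-np.median(Q[:,2]))<.008; print("tilt fit",np.linalg.lstsq(A[k],Q[k,2],rcond=None)[0].round(4))
p=cv2.imread('pics/scene10.png'); cv2.imwrite('pics/c18.png',cv2.resize(p[130:230,340:460],None,fx=6,fy=6,interpolation=cv2.INTER_CUBIC))
p=cv2.imread('pics/top10.png'); cv2.imwrite('pics/c19.png',p)
```

```text
now [0.4706 0.2993 0.0761] jawyaw -6.15 tilt x [ 1.e-04  0.e+00 -1.e+00] j [ 24.1  23.5 -15.3  51.2  -0.   30.2] F [-0.   0.4 -2.3] gap 0.711 t 22.475
shift tool xyz [-0.0003 -0.      0.0002] turn 0.0008
R [[0.0, -0.994, 0.107], [0.0, 0.107, 0.994], [-1.0, -0.0, 0.0]]
0.11 [0.4703 0.2975] -6.64 [np.float64(0.61), np.float64(0.6), np.float64(0.21)] [np.float64(0.4), np.float64(0.36), np.float64(0.4)]
0.112 [0.4704 0.2984] -6.69 [np.float64(-0.19), np.float64(-0.6), np.float64(0.18)] [np.float64(0.4), np.float64(0.36), np.float64(0.33)]
rim z [0.0818 0.0956 0.1005] 207
tilt fit [-0.0047 -0.0048  0.0965]
```

View pics/c18.png

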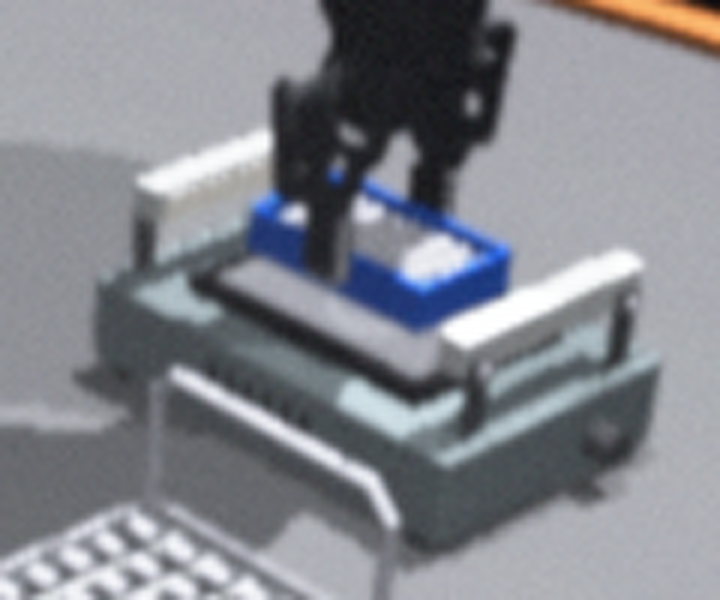

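View pics/c19.png

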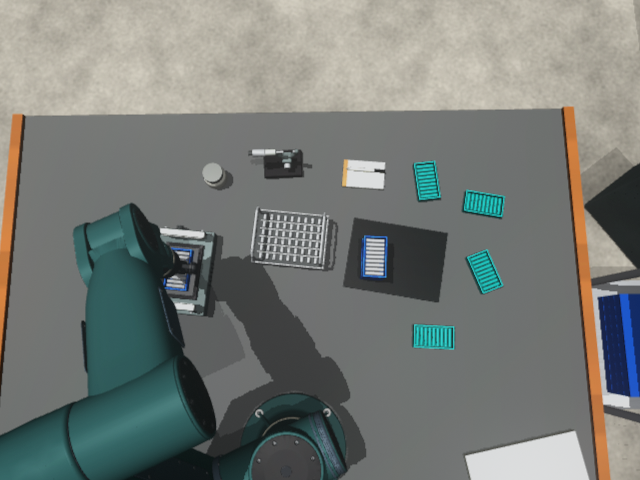

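Run:
```python
from h import *
from fit import *
p,d=load("top",10)
for ch in (p[...,2].astype(float),p[...,2].astype(float)-p[...,0]):
    X,m,s=edges("top",ch,.4973,-.2232,np.radians(-3.6),.112,.064,.099,r=.005,iters=5); print(X[:2].round(4),np.degrees(X[2]).round(2),m,s)
# yaw of held tray using each end separately
import fit
for sd in((0,3),(2,3)):
    X,m,s=edges("top",p[...,2].astype(float)-p[...,0],.4705,.2985,np.radians(-6.3),.112,.064,.099,r=.004,sides=sd,iters=5); print(sd,X[:2].round(4),np.degrees(X[2]).round(2),m,s)
p2=cv2.imread('pics/top10.png'); a=cv2.resize(p2[220:320,140:220],None,fx=5,fy=5,interpolation=cv2.INTER_CUBIC); b=cv2.resize(p2[225:290,345:405],None,fx=6,fy=6,interpolation=cv2.INTER_CUBIC)
H=max(a.shape[0],b.shape[0]); o=np.zeros((H,a.shape[1]+b.shape[1],3),np.uint8); o[:a.shape[0],:a.shape[1]]=a; o[:b.shape[0],a.shape[1]:]=b; cv2.imwrite('pics/c20.png',o)
```

```text
[ 0.4971 -0.2243] -4.16 [np.float64(-0.2), np.float64(-0.59), np.float64(-0.2), np.float64(-0.22)] [np.float64(0.53), np.float64(2.13), np.float64(0.41), np.float64(0.4)]
[ 0.497  -0.2239] -4.79 [np.float64(-0.19), np.float64(-0.18), np.float64(-0.19), np.float64(0.19)] [np.float64(0.59), np.float64(2.46), np.float64(0.36), np.float64(0.57)]
(0, 3) [0.4701 0.2985] -6.75 [np.float64(-0.03), np.float64(0.0)] [np.float64(0.42), np.float64(0.32)]
(2, 3) [0.4708 0.2985] -6.67 [np.float64(-0.02), np.float64(0.01)] [np.float64(0.37), np.float64(0.54)]
```

View pics/c20.png

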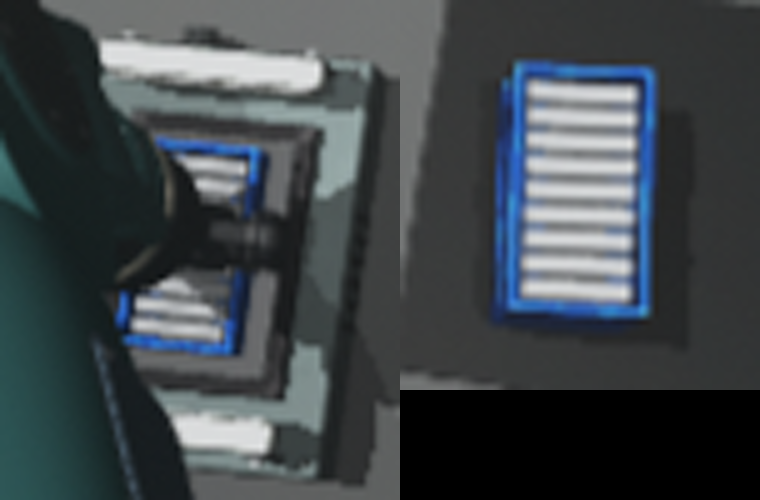

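Call:
move_arm --increments "0.055 0 0 0 0; 0.055 0 0 0 0; 0.055 0 0 0 0; 0.055 0 0 0 0"

```text
time_s: 22.98
eef_pos: [0.4705, 0.2993, 0.076]
ee_rot: [92.7, 90.0, 176.5]
force: [-0.7, 0.1, -2.5]
finger_gap: 0.713
```

Run:
```python
from h import *
delta([.4706,.2995,.0764],-6.2)
print(np.abs(robot.observe()['qd']).max()); print(robot.hand_in())
```

```text
now [0.4705 0.2993 0.076 ] jawyaw -6.15 tilt x [-1.e-04  0.e+00 -1.e+00] j [ 24.1  23.5 -15.3  51.2   0.   30.2] F [-0.7  0.1 -2.5] gap 0.713 t 22.975
shift tool xyz [-0.0004 -0.0001  0.0002] turn 0.0008
R [[-0.0, -0.994, 0.107], [0.0, 0.107, 0.994], [-1.0, 0.0, -0.0]]
0.11033016598012566
the job is handed in; nothing more can be done
None
```

I set tray_a on the pile of three and let go of it. I then carried tray_b over the rack with about 80 mm to spare above its handles and handed the job in at about 23 s, still holding it over the window glass.

**Placing of tray_a:** The scene camera, fitted the same way before and after, puts it within about 0.5 mm and 0.5° of tray_e. The top camera disagrees on its turn: it read -4.2° to -4.8°, where tray_e had read -3.5° to -3.9°. Its fit is poor along one long side, where the lower trays show, so I relied on the scene camera.

**Tray_b at the glass:** By the gripper pose it is within about 0.3 mm and 0.2° of the window centre, level, with its underside about 14.6 mm above the glass. The top camera read it about 1 mm to one side and 0.4° to 0.5° off the window's angle. The arm hid part of the tray and its visible side wall biases that fit, so I did not correct for it.

**Contacts:** Contact forces reached about 8 N when closing on the trays and about 5 N when setting tray_a down. Neither tray was dropped. I saw no contact with the rack or the camera, and the last overhead picture shows the other things where they were.

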